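# Put the carving bench's chisels away in their tray

### The arm

A 6-joint arm with a two-finger parallel gripper is mounted at the origin on the work surface. World frame = base frame: x ahead of the robot, y to its left, z up, the work surface at z = 0. Lengths are in m, angles in rad, forces in N, time in s.
With the tool pointing down it reaches from about 0.275 to 0.85 m from the base axis. Payload 19 kg.
Tool frame: the origin (TCP) lies at the very end of the fingers, on their centre line; the grasp point (between the pads) lies 19 mm behind it (arm.grip_point_offset is the distance from the TCP to the grasp point, in m); z points along the fingers, y is the line along which they close (so a half turn about z gives the same grasp; the last joint's range is limited). The gripper opens to 85 mm and grips with 20 to 120 N. Pads are 22 mm wide; open, the fingers measure 114 mm over their backs; the gripper's body (76 mm by 85 mm) begins 54 mm behind the grasp point. The pads swing forward as they close: fully open they stand 13 mm farther back than shut.
Start: joints at [-0.134, 0.15, 1.437, -0, 1.554, -0.134], TCP at [0.575, -0, 0.231] pointing down, gripper open.
Joint ranges: [-2.8, 2.8], [-0.68, 2.1], [0.12, 2.68], [-1.39, 4.53], [0.16, 2.79], [-2.81, 2.81]. Speed limits (rad/s): [1.89, 1.89, 2.22, 3.01, 3.01, 3.01].

### API

Orientations are given as a unit quaternion [w, x, y, z].
In Python, from workcell import arm gives the robot as it stands. The module is installed in compiled form; this text tells all that it offers.
- The arm moves only by the tool arm_command, never from a script. Its argument "deltas" is a list of rows, each a list of 3 entries, a list of its own where there are three numbers: the shift along the tool's x, y, z in units of 25 mm (1.0 is 25 mm), then the turn, a rotation vector about the tool's x, y, z in units of 8 degrees (1.0 is 8 degrees), then the closure, from 0 (fully open) to 1 (shut). A call has 1 to 20 rows; each row shifts and turns the commanded pose from where the row before left it, along the tool's axes as they then stand; what a row does not reach is not made up. A row lasts 1/8 s, in which the tool goes at most 62.5 mm and 10.7 degrees, less where a joint would pass 70% of its speed; a pose out of reach is approached as far as the arm can. A call is refused whole if a number of a shift passes 1 or a number of a turn 1, either way. A call with a gripper value outside its range is refused whole. The fingers move at their own pace and stop on an object; "grip_force" is the grip in N (left out, the last holds). Time passes only in rows, so rows that do not move let the fingers close. It gives the time, the measured TCP pose, the force, the opening and the grip force at its end, in the units of the state.
- arm.get_obs(): the state, without advancing time (a new reading comes with each control period).
- arm.snapshot(name): name is "scene" or "side" or "wrist"; returns the picture (420x560x3 uint8, red, green, blue); there is no depth.
- arm.get_calibration(name): a dict with "fx", "fy", "cx", "cy" (pixels), "k1" (the pictures are not rectified: a ray, as slopes to the right and down, at radius r is drawn at 1 + k1 r^2 times it, then the intrinsics apply), "R" (3x3) and "t" (3): a world point X has camera coordinates R X + t. Camera axes: x right, y down, z forward; pixel columns grow to the right and rows downward; lengths in m; the calibration is good to about 2 mm. A picture is of the moment at which its call begins: read the wrist's pose just before it. get_calibration takes no time and is no camera call; for the wrist camera it gives the pose at the moment of the call.
- arm.job_done(): hands the job in; it is judged then, once.
Trained networks look in the newest picture that a camera, given by its name, has taken for a name from the list of things; names that differ only in an ending like _2 or _b are one class to them, and where a whole thing is asked for, a point or a joint stands for the part that bears it (a point fixed in the world has none). Each returns a list of dicts, best first, with "p" (0 to 1); they miss things now and then, are a little off and sometimes report something else, mostly with a low value. They report only what shows in the picture. A call takes as long as a camera call. They do not tell look-alikes from the thing itself.
- arm.find_in(camera, name): "centre" ([column, row] in pixels, amid what is visible of it).
The state is a dict: "clock": time; "joints": joint angles; "joint_vel": joint speeds; "effort": joint torques, N m; "tcp_pos": TCP position; "orientation": TCP orientation; "contact_force": force on the tool from outside, world axes, zero at the start; "torque": the same for the moment, N m; "gripper_width": finger opening in m; "grasp_force": force on a finger pad.
Only numpy, scipy, OpenCV 4.12 (cv2) and the standard library are available. Lean on these libraries where they do the work, as an engineer would, in place of code of your own. Each camera call takes 0.05 s, during which the arm holds its last target. There are 200 camera calls.

### The job

The chip pail has been left standing on the tool tray: hang it by its handle on the two-armed hanger, keeping it upright. Then lay both chisels flat in the tray, each handle fully down in its bay with the blade pointing out through the notch: the broad chisel in the bay with the wide notch, the narrow one in the bay with the narrow notch. Set the chisels down rather than dropping them, and leave the other things on the bench where they are.

Things in the scene. Friction and masses are not known exactly. Their poses are not given: they have to be found in the camera images.
- tray: Fixed wooden tool tray, 188 (x) x 152 (y) mm. Floor 8 mm thick; walls and ribs 12 mm high above it. Two bays side by side, centres 80 mm apart, each 116 (x) x 46 (y) mm inside. The 8 mm cross wall on the bays' +x side has a notch for each blade, down to the floor; beyond it the bare floor runs on 56 mm. Origin: centre of underside; +x: the way the blades must point; z up.
- bay_wide (a point): Centre of the floor of the +y bay, whose notch is 44 mm wide; axes as the tray's. The broad chisel's origin belongs here, its x along the tray's +x.
- bay_narrow (a point): Centre of the floor of the -y bay, whose notch is 24 mm wide; axes as the tray's. The narrow chisel's origin belongs here, its x along the tray's +x.
- broad_chisel: Chisel lying flat, loose on the bench, 170 mm long, about 0.2 kg, with the 36 mm wide blade. Dark wooden block handle 110 (x) x 40 (y) x 38 mm high; a flat steel blade leaves it along +x, to x = 115 mm, low down, 4 to 9 mm above the underside. Origin: centre of the handle's underside; z up. Mass centre about 16 mm from the origin towards the blade.
- narrow_chisel: Chisel lying flat, loose on the bench, 170 mm long, about 0.2 kg, with the 16 mm wide blade. Dark wooden block handle 110 (x) x 40 (y) x 38 mm high; a flat steel blade leaves it along +x, to x = 115 mm, low down, 4 to 9 mm above the underside. Origin: centre of the handle's underside; z up. Mass centre about 8 mm from the origin towards the blade.
- broad_chisel_tip (a point): Cutting edge of the broad chisel, 115 mm ahead (+x) of its origin.
- narrow_chisel_tip (a point): Cutting edge of the narrow chisel, 115 mm ahead (+x) of its origin.
- pail: Open aluminium chip pail, empty, about 0.25 kg, rim 100 mm across, 75 mm high, at first upright on the tray's ribs. A rigid steel bail of 8 mm bar rises from the rim at +y and -y; its level top bar runs 112 mm along y, centre line 145 mm above the underside. A round wooden grip, 18 mm thick, 32 mm long, is in the bar's middle. Origin: centre of underside; z up.
- pail_grip (a point): Centre of the wooden grip on the bail, 145 mm above the pail's underside; axes as the pail's (the bar lies along y).
- hanger: Fixed steel hanger. Two level arms of 10 mm round bar along x, at y = +35 and -35 mm, axes 200 mm above the bench, run from uprights at x = +95 mm to x = -30 mm, where the free ends (towards the robot) turn up to 230 mm. Open between the arms; a thin tie joins the uprights at 110 mm. The bail's bar lies across both arms, the wooden grip between them. Origin: on the bench below the arms.
- hanger_seat (a point): Midway between the two arms, 209 mm above the hanger's origin: where the centre of the wooden grip is when the pail hangs with its bar across both arms. The pail is wider than the gap: it must come in from -x, bar above the upturned ends, rim below the arms. Axes as the hanger's.
- inkstone: Bystander: slate inkstone with a sunken top, 95 x 150 x 26 mm. Origin: centre of the underside.
- steel_disc: Bystander: flat steel disc, 120 mm across, 8 mm thick. Origin: centre of the underside.
- mallet: Bystander: wooden mallet lying down, 195 mm long, 52 mm thick at the head. Origin: below its middle, on the bench.
- brush_cup: Bystander: white cup, 72 mm across, 85 mm high. Origin: centre of the underside.
Things that resemble listed ones, but are neither listed nor needed, are in the scene too. Of the things like the pail, leave any that is yellow; of the rest the smaller one is meant. Leave any pink look-alike of the narrow_chisel alone.

How it is judged:
By the outcome, as a careful person would: the job done as asked, in the order asked, and still so for the second after the job is handed in, with the robot touching nothing.
It also fails if it takes over 72 s, if anything falls off the work surface, if the arm or the gripper's body presses on something with over 40 N, if the wrist force passes 120 N, or if a joint passes its speed limit or range.

## Working session

There is one attempt and no reset: what is moved stays moved. The work goes in short steps, Python scripts to look and compute and a tool call to move; the robot and the scene stay as the last step left them, time stands still between calls to the robot, and variables do not carry over. Pictures are saved under pics/ and viewed, at most 10 in all, crops included, and the job is handed in when it is done.

Besides the shell and the picture viewer there is one more tool, called after "Call:" as name(argument=value, ...), one argument or row to a line, values as JSON. arm_command: Moves the arm, as the interface text tells. Its arguments: {"type":"object","properties":{"deltas":{"type":"array"},"grip_force":{"type":"number"}},"required":["deltas"]}

```bash
mkdir -p pics; cat > h.py <<'E'
import numpy as np, cv2
from workcell import arm
def snap(c,f=None):
    cal=arm.get_calibration(c); im=arm.snapshot(c)
    if f: cv2.imwrite('pics/'+f,im[:,:,::-1])
    return im,cal
def ray(cal,p):
    d=np.array([(p[0]-cal['cx'])/cal['fx'],(p[1]-cal['cy'])/cal['fy']]);s=d.copy()
    for _ in range(20): s=d/(1+cal['k1']*(s@s))
    R=np.array(cal['R']);t=np.array(cal['t'])
    return -R.T@t, R.T@np.array([s[0],s[1],1.])
def atz(cal,p,z):
    o,d=ray(cal,p); return (o+d*(z-o[2])/d[2])[:2]
def proj(cal,X):
    c=np.array(cal['R'])@np.array(X,float)+np.array(cal['t']); s=c[:2]/c[2]; s=s*(1+cal['k1']*(s@s))
    return np.array([s[0]*cal['fx']+cal['cx'],s[1]*cal['fy']+cal['cy']])
E
python3 - <<'E'
from h import *
a,ca=snap('scene','scene0.png'); b,cb=snap('side','side0.png')
for c,cal in(('scene',ca),('side',cb)):
    print(c,(-np.array(cal['R']).T@np.array(cal['t'])).round(3))
    for n in ['tray','broad_chisel','narrow_chisel','broad_chisel_tip','narrow_chisel_tip','pail','pail_grip','hanger','hanger_seat','bay_wide','bay_narrow']:
        r=arm.find_in(c,n); print(n,[(np.round(x['centre'],0).tolist(),round(x['p'],2),atz(cal,x['centre'],0.0).round(3).tolist()) for x in r])
E
```

```text
scene [ 0.855 -0.733  1.391]
tray [([276.0, 215.0], 0.81, [0.467, -0.022])]
broad_chisel []
narrow_chisel [([196.0, 287.0], 0.73, [0.391, -0.335]), ([270.0, 280.0], 0.63, [0.557, -0.212])]
broad_chisel_tip []
narrow_chisel_tip [([267.0, 280.0], 0.61, [0.551, -0.217]), ([199.0, 286.0], 0.6, [0.397, -0.328])]
pail [([254.0, 114.0], 0.88, [0.203, 0.286]), ([179.0, 220.0], 0.77, [0.226, -0.184]), ([281.0, 191.0], 0.72, [0.439, 0.061])]
pail_grip [([254.0, 115.0], 0.92, [0.206, 0.282]), ([181.0, 219.0], 0.88, [0.229, -0.177]), ([284.0, 192.0], 0.76, [0.447, 0.062])]
hanger [([390.0, 166.0], 0.72, [0.692, 0.322])]
hanger_seat [([389.0, 162.0], 0.94, [0.682, 0.336]), ([281.0, 194.0], 0.72, [0.444, 0.053]), ([282.0, 216.0], 0.39, [0.484, -0.014])]
bay_wide []
bay_narrow [([277.0, 213.0], 0.6, [0.466, -0.013])]
side [-0.13  -0.839  0.912]
tray [([241.0, 248.0], 0.87, [0.43, -0.005])]
broad_chisel [([179.0, 204.0], 0.77, [0.406, 0.314]), ([245.0, 242.0], 0.72, [0.455, 0.006])]
narrow_chisel [([311.0, 318.0], 0.61, [0.407, -0.335]), ([324.0, 263.0], 0.61, [0.576, -0.216]), ([176.0, 200.0], 0.43, [0.409, 0.336])]
broad_chisel_tip [([178.0, 199.0], 0.91, [0.417, 0.341])]
narrow_chisel_tip [([314.0, 318.0], 0.98, [0.414, -0.34]), ([325.0, 264.0], 0.6, [0.575, -0.221]), ([246.0, 222.0], 0.26, [0.519, 0.086])]
pail [([248.0, 221.0], 0.97, [0.527, 0.082]), ([240.0, 303.0], 0.83, [0.3, -0.177]), ([134.0, 220.0], 0.63, [0.25, 0.331])]
pail_grip [([248.0, 222.0], 0.87, [0.521, 0.079]), ([238.0, 302.0], 0.76, [0.297, -0.17]), ([137.0, 223.0], 0.73, [0.249, 0.313]), ([178.0, 203.0], 0.32, [0.407, 0.32])]
hanger [([246.0, 172.0], 0.82, [0.698, 0.322]), ([248.0, 224.0], 0.4, [0.517, 0.071])]
hanger_seat [([247.0, 174.0], 0.85, [0.695, 0.31])]
bay_wide [([241.0, 246.0], 0.86, [0.438, 0.002])]
bay_narrow [([243.0, 242.0], 0.57, [0.451, 0.012]), ([243.0, 171.0], 0.35, [0.694, 0.333])]
```

View pics/scene0.png

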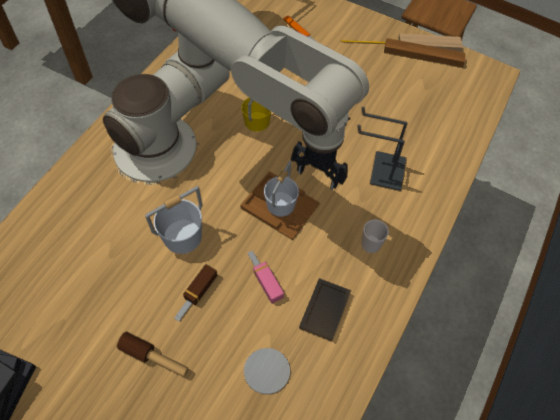

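View pics/side0.png

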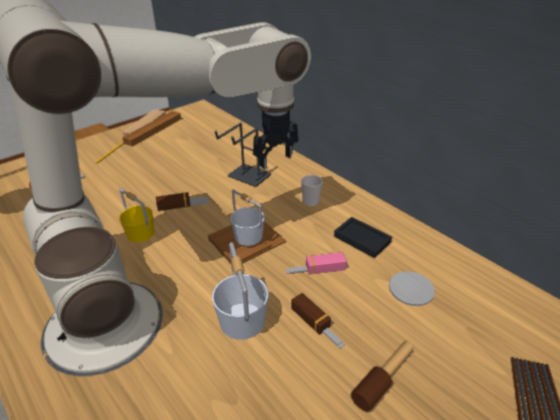

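Small aluminium pail on the tray (scene 282,193; side 248,222). The broad chisel (side 180,203) is hidden by the arm in the scene view, the narrow chisel is at scene (197,290), and the hanger is at scene (385,150). Next I'll take close-ups and a wrist view.

```bash
python3 - <<'E'
from h import *
a=cv2.imread('pics/scene0.png'); b=cv2.imread('pics/side0.png')
w,cw=snap('wrist'); 
c1=cv2.resize(a[95:245,230:430],(800,600),interpolation=cv2.INTER_CUBIC)
c2=cv2.resize(b[110:270,200:330],None,fx=3.7,fy=3.7,interpolation=cv2.INTER_CUBIC)
cv2.imwrite('pics/c1.png',c1)
cv2.imwrite('pics/m.png',np.hstack([c2[:420,:],w[:,:,::-1]])[:, :]) if 0 else None
cv2.imwrite('pics/w0.png',w[:,:,::-1])
print((-np.array(cw['R']).T@np.array(cw['t'])).round(3), np.round(cw['R'],3),cw['fx'],arm.get_calibration('scene')['fx'],arm.get_obs())
E
```

```text
[0.574 0.081 0.374] [[ 1.     0.001  0.001]
 [ 0.001 -0.951  0.309]
 [ 0.001 -0.309 -0.951]] 304.91292640936297 536.5965856104881 {'clock': 1.25, 'joints': array([-1.34018644e-01,  1.50469578e-01,  1.43737014e+00,  1.00176958e-06,
        1.55382459e+00, -1.34005036e-01]), 'joint_vel': array([-2.76933660e-05,  7.28370629e-04, -1.09828873e-03,  3.12488193e-03,
       -1.81291372e-04, -7.67809642e-04]), 'effort': array([-2.75476792e-03, -7.12810993e+01, -5.71055925e+01, -4.37669014e-04,
        1.57268285e-03,  1.24925862e-06]), 'tcp_pos': array([ 5.74971691e-01, -2.63772617e-05,  2.31298776e-01]), 'orientation': array([-2.87937034e-05,  7.07111598e-01,  7.07101963e-01, -2.13223932e-05]), 'contact_force': array([0.36583179, 0.3213459 , 0.21901444]), 'torque': array([ 0.02573769, -0.02532915,  0.03238447]), 'grasp_force': 0.0, 'gripper_width': 0.0856120207357902}
```

View pics/c1.png

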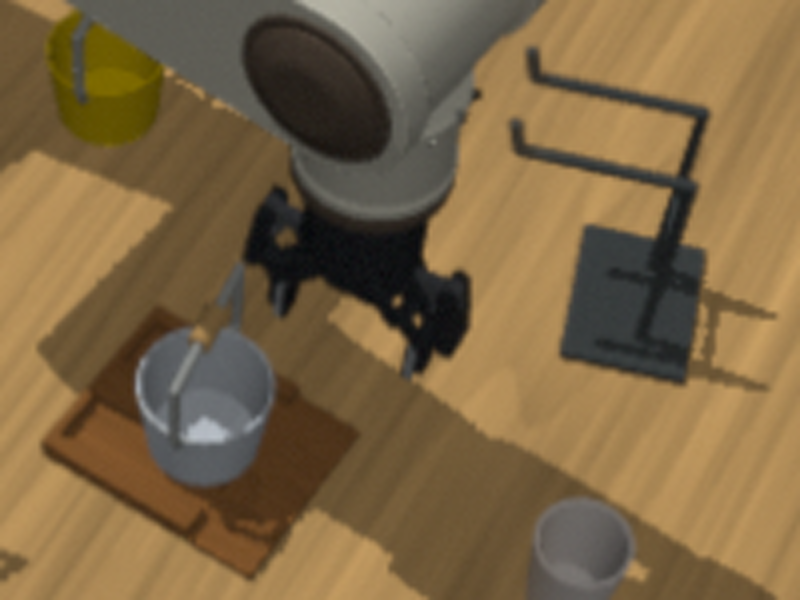

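View pics/w0.png

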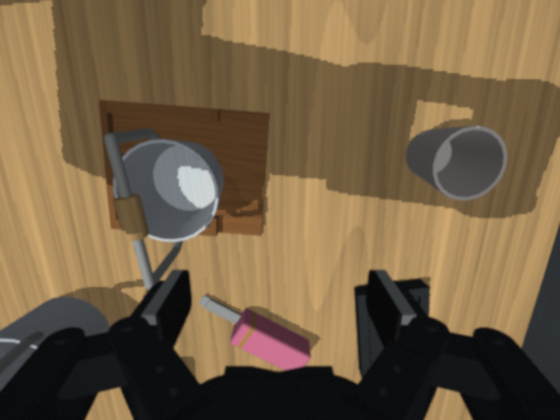

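```bash
python3 - <<'E'
from h import *
cw=arm.get_calibration('wrist');ca=arm.get_calibration('scene');cb=arm.get_calibration('side')
for n,p,z in [('grip',(131,214),.165),('bar+y',(113,143),.165),('bar-y',(147,277),.165),('rim c',(168,191),.095),('tray -x+y',(100,100),.02),('+x+y',(270,113),.008),('+x-y',(262,235),.008),('-x-y',(110,228),.02),('crosswall +y',(218,108),.02),('cross -y',(216,222),.02)]:
    print(n,atz(cw,p,z).round(4))
for n,p,z in [('tip+',(363.2,107),.23),('tip-',(359,125.5),.23),('bend+',(363.2,113.7),.2),('bend-',(359.5,132.5),.2),('up+',(405.7,123),.2),('up-',(402.5,141.7),.2),('grip',(282,176),.165),('plate',(377,152),0),('plate',(371,184),0),('plate',(401,190),0),('plate',(407,157),0)]:
    print(n,atz(ca,p,z).round(4))
def tri(p,q):
    o1,d1=ray(ca,p);o2,d2=ray(cb,q)
    s=np.linalg.lstsq(np.c_[d1,-d2],o2-o1,rcond=None)[0]; return ((o1+d1*s[0]+o2+d2*s[1])/2).round(4),np.linalg.norm(o1+d1*s[0]-o2-d2*s[1]).round(4)
print(tri((282,176),(247,202)))
# chisels from side/scene
print('nar',atz(ca,(200,280),.038),atz(ca,(180,317),.006),atz(cb,(340,345),.006),atz(cb,(312,312),.02),'broad',atz(cb,(172,201),.02),atz(cb,(207,201),.006))
E
```

```text
grip [0.4679 0.0118]
bar+y [0.4631 0.0621]
bar-y [ 0.4727 -0.0397]
rim c [0.4707 0.0115]
tray -x+y [0.3787 0.0957]
+x+y [0.565  0.0816]
+x-y [ 0.5536 -0.0684]
-x-y [ 0.3648 -0.0545]
crosswall +y [0.5082 0.0868]
cross -y [ 0.4979 -0.0463]
tip+ [0.5678 0.2999]
tip- [0.5868 0.2309]
bend+ [0.5714 0.3029]
bend- [0.5921 0.2331]
up+ [0.6932 0.3359]
up- [0.7119 0.2668]
grip [0.4651 0.0111]
plate [0.6319 0.3513]
plate [0.6673 0.2271]
plate [0.7583 0.2551]
plate [0.7251 0.3839]
(array([0.4661, 0.0083, 0.1547]), np.float64(0.0165))
nar [ 0.40161765 -0.3239825 ] [ 0.40478645 -0.43275685] [ 0.40010428 -0.4407056 ] [ 0.41046977 -0.33339964] broad [0.38403886 0.31628623] [0.48246885 0.2557164 ]
```

Call:
arm_command(
  deltas=[
    [[0, 0, 0], [0, 0, -0.675], 0],
    [[0.17, -0.85, 0], [0, 0, 0], 0],
    [[0.17, -0.85, 0], [0, 0, 0], 0],
    [[0.17, -0.85, 0], [0, 0, 0], 0],
    [[0.17, -0.85, 0], [0, 0, 0], 0],
    [[0.17, -0.86, 0], [0, 0, 0], 0],
    [[0, 0, 0], [0, 0, 0], 0],
    [[0, 0, 0], [0, 0, 0], 0],
  ],
  grip_force=60,
)

```text
clock: 2.25
tcp_pos: [0.4673, 0.011, 0.2314]
orientation: [0.0, 0.673, 0.74, 0.0]
contact_force: [-0.0, 0.9, 0.6]
gripper_width: 0.0852
grasp_force: 0.0
```

```bash
python3 - <<'E'
from h import *
w,cw=snap('wrist','w1.png')
o=arm.get_obs(); print(o['clock'],o['tcp_pos'].round(4),o['orientation'].round(4))
for r in arm.find_in('wrist','pail_grip'): print(r,atz(cw,r['centre'],.165).round(4))
print(proj(cw,[.467,.011,.165]))
E
```

```text
2.3 [0.4674 0.011  0.2313] [0.     0.673  0.7396 0.    ]
{'centre': [280.2, 204.3], 'p': 0.8} [0.4666 0.0302]
{'centre': [104.4, 324.1], 'p': 0.77} [ 0.3322 -0.086 ]
{'centre': [487.8, 0.8], 'p': 0.36} [0.5777 0.1683]
[278.24172827 229.4137787 ]
```

View pics/w1.png

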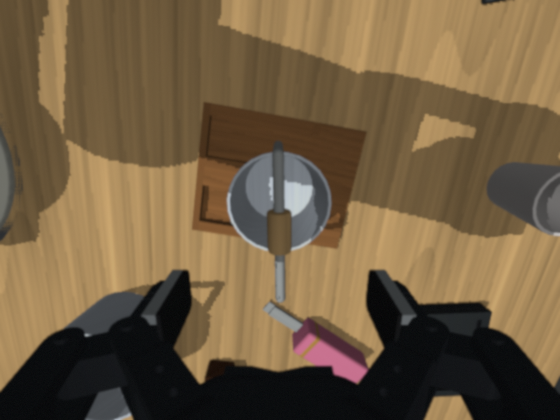

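The grip is at (279,231), where I predicted it, and the bar is aligned. Next: descend, close and lift.

Call:
arm_command(
  deltas=[
    [[0, 0, 0.85], [0, 0, 0], 0],
    [[0, 0, 0.85], [0, 0, 0], 0],
    [[0, 0, 0.85], [0, 0, 0], 0],
    [[0, 0, 0.85], [0, 0, 0], 0],
    [[0, 0, 0], [0, 0, 0], 0.5],
    [[0, 0, 0], [0, 0, 0], 1],
    [[0, 0, 0], [0, 0, 0], 1],
    [[0, 0, 0], [0, 0, 0], 1],
    [[0, 0, 0], [0, 0, 0], 1],
    [[0, 0, 0], [0, 0, 0], 1],
    [[0, 0, -0.4], [0, 0, 0], 1],
    [[0, 0, -0.7], [0, 0, 0], 1],
    [[0, 0, -0.8], [0, 0, 0], 1],
    [[0, 0, -0.8], [0, 0, 0], 1],
    [[0, 0, -0.5], [0, 0, 0], 1],
    [[0, 0, -0.2], [0, 0, 0], 1],
  ],
)

```text
clock: 4.35
tcp_pos: [0.4671, 0.0111, 0.2322]
orientation: [0.0, 0.673, 0.74, 0.0]
contact_force: [0.1, 0.4, -1.8]
gripper_width: 0.016
grasp_force: 58.8
```

Call:
arm_command(
  deltas=[
    [[0.3, 0.1, 0], [0, 0, -0.4], 1],
    [[0.6, 0.25, 0], [0, 0, -0.5], 1],
    [[0.86, 0.36, 0], [0, 0, -0.375], 1],
    [[0.86, 0.36, 0], [0, 0, 0], 1],
    [[0.86, 0.36, 0], [0, 0, 0], 1],
    [[0.86, 0.36, 0], [0, 0, 0], 1],
    [[0.86, 0.36, 0], [0, 0, 0], 1],
    [[0.86, 0.36, 0], [0, 0, 0], 1],
    [[0.86, 0.36, 0], [0, 0, 0], 1],
    [[0.86, 0.36, 0], [0, 0, 0], 1],
    [[0.6, 0.25, 0], [0, 0, 0], 1],
    [[0.35, 0.1, 0], [0, 0, 0], 1],
    [[0, 0, 0], [0, 0, 0], 1],
  ],
)

```text
clock: 5.98
tcp_pos: [0.4989, 0.245, 0.2311]
orientation: [-0.0, 0.604, 0.797, -0.0]
contact_force: [-0.5, -0.1, -2.4]
gripper_width: 0.0161
grasp_force: 58.8
```

```bash
python3 - <<'E'
from h import *
w,cw=snap('wrist'); a,ca=snap('scene')
s=cv2.resize(a[60:240,260:460],None,fx=2.333,fy=2.333)[:,:,::-1]
cv2.imwrite('pics/w2.png',np.hstack([w[:420,:330,::-1] if 0 else cv2.resize(w[:,:,::-1],(330,420)) if 0 else w[:,220:550,::-1],s[:420]]))
o=arm.get_obs(); p=o['tcp_pos'];print(o['clock'],p.round(4),o['orientation'].round(4))
E=np.array([.611,.276]);c,s=np.cos(np.radians(15.6)),np.sin(np.radians(15.6))
for h in [(-.03,.035,.23),(-.03,-.035,.23),(-.03,.035,.2),(-.03,-.035,.2),(.095,.035,.2),(.095,-.035,.2)]:
    X=[E[0]+c*h[0]-s*h[1],E[1]+s*h[0]+c*h[1],h[2]]
    print(h,(proj(cw,X)-[220,0]).round(),((proj(ca,X)-[260,60])*2.333+[330,0]).round())
d=E-p[:2]; print('tool x,y to seat units',(d@[-s,c]/.025).round(2),(d@[c,s]/.025).round(2))
E
```

```text
6.075 [0.499  0.2443 0.2313] [ 0.000e+00  6.046e-01  7.965e-01 -1.000e-04]
(-0.03, 0.035, 0.23) [232. 212.] [575. 110.]
(-0.03, -0.035, 0.23) [210. 329.] [566. 153.]
(-0.03, 0.035, 0.2) [205. 196.] [571. 126.]
(-0.03, -0.035, 0.2) [189. 299.] [562. 168.]
(0.095, 0.035, 0.2) [408. 197.] [670. 147.]
(0.095, -0.035, 0.2) [371. 297.] [663. 190.]
tool x,y to seat units 0.02 4.66
```

View pics/w2.png

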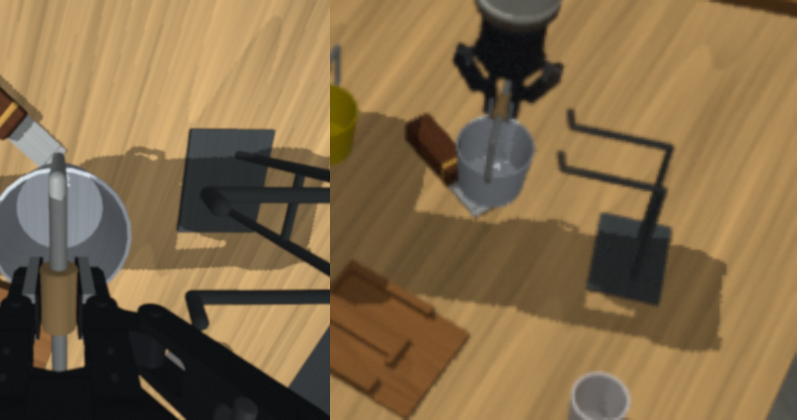

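The arms in both views match the predicted pixels (scene inset ends at 572,115 and 563,158). Advancing over the upturned ends.

Call:
arm_command(
  deltas=[
    [[0, 0.3, -0.05], [0, 0, 0], 1],
    [[0, 0.6, -0.05], [0, 0, 0], 1],
    [[0, 0.7, 0], [0, 0, 0], 1],
    [[0, 0.7, 0], [0, 0, 0], 1],
    [[0, 0.7, 0], [0, 0, 0], 1],
    [[0, 0.7, 0], [0, 0, 0], 1],
    [[0, 0.6, 0], [0, 0, 0], 1],
    [[0, 0.4, 0], [0, 0, 0], 1],
    [[0, 0, 0], [0, 0, 0], 1],
    [[0, 0, 0.5], [0, 0, 0], 1],
    [[0, 0, 0.5], [0, 0, 0], 1],
    [[0, 0, 0.4], [0, 0, 0], 1],
    [[0, 0, 0.2], [0, 0, 0], 1],
    [[0, 0, 0], [0, 0, 0], 1],
  ],
)

```text
clock: 7.82
tcp_pos: [0.612, 0.2762, 0.1935]
orientation: [-0.0, 0.605, 0.797, -0.0]
contact_force: [0.2, 0.1, -1.5]
gripper_width: 0.0162
grasp_force: 58.8
```

Call:
arm_command(
  deltas=[
    [[0, 0, 0.08], [0, 0, 0], 1],
    [[0, 0, 0.06], [0, 0, 0], 1],
    [[0, 0, 0], [0, 0, 0], 1],
  ],
)

```text
clock: 8.2
tcp_pos: [0.6123, 0.2763, 0.1907]
orientation: [0.0, 0.605, 0.797, 0.0]
contact_force: [-1.1, -0.4, 1.1]
gripper_width: 0.0155
grasp_force: 59.4
```

```bash
python3 - <<'E'
from h import *
a,ca=snap('scene'); b,cb=snap('side')
cv2.imwrite('pics/h1.png',np.hstack([cv2.resize(a[90:230,310:450],(400,400)),cv2.resize(b[110:250,190:330],(400,400))])[:,:,::-1])
E
```

```text
(no output)
```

View pics/h1.png

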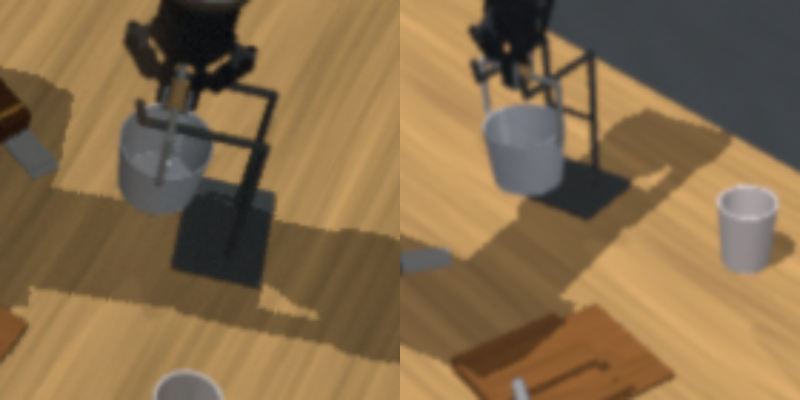

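The bar is resting across both arms and the force has reversed to +1.1 N, so I'll release and rise.

Call:
arm_command(
  deltas=[
    [[0, 0, 0], [0, 0, 0], 0.7],
    [[0, 0, 0], [0, 0, 0], 0.4],
    [[0, 0, 0], [0, 0, 0], 0],
    [[0, 0, 0], [0, 0, 0], 0],
    [[0, 0, 0], [0, 0, 0], 0],
    [[0, 0, -0.4], [0, 0, 0], 0],
    [[0, 0, -0.8], [0, 0, 0], 0],
    [[0, 0, -0.9], [0, 0, 0], 0],
    [[0, 0, -0.9], [0, 0, 0], 0],
    [[0, 0, -0.9], [0, 0, 0], 0],
  ],
)

```text
clock: 9.55
tcp_pos: [0.6121, 0.2763, 0.2894]
orientation: [0.0, 0.605, 0.797, 0.0]
contact_force: [0.0, -0.2, -0.9]
gripper_width: 0.0856
grasp_force: 0.0
```

```bash
python3 - <<'E'
from h import *
a,ca=snap('scene'); b,cb=snap('side'); w,cw=snap('wrist')
s=lambda im:cv2.resize(im,(400,300),interpolation=cv2.INTER_CUBIC)
cv2.imwrite('pics/h2.png',np.vstack([np.hstack([s(a[95:200,310:450]),s(b[130:235,190:330])]),np.hstack([s(w),s(a[85:175,250:370])])])[:,:,::-1])
np.save('cw.npy',cw,allow_pickle=True);print(arm.get_obs()['tcp_pos'])
for c in('scene','side','wrist'):
  for n in ('broad_chisel','broad_chisel_tip'):print(c,n,[(r['centre'],r['p']) for r in arm.find_in(c,n)])
E
```

```text
[0.61245414 0.27638448 0.28929658]
scene broad_chisel [([309.4, 131.0], 0.95), ([197.2, 289.3], 0.48)]
scene broad_chisel_tip [([309.9, 126.4], 0.89), ([388.5, 169.2], 0.58)]
side broad_chisel [([178.4, 201.7], 0.87), ([233.2, 161.7], 0.32)]
side broad_chisel_tip [([233.2, 161.5], 0.7)]
wrist broad_chisel [([127.7, 101.4], 0.58)]
wrist broad_chisel_tip [([128.3, 103.4], 0.61), ([325.4, 346.1], 0.39)]
```

View pics/h2.png

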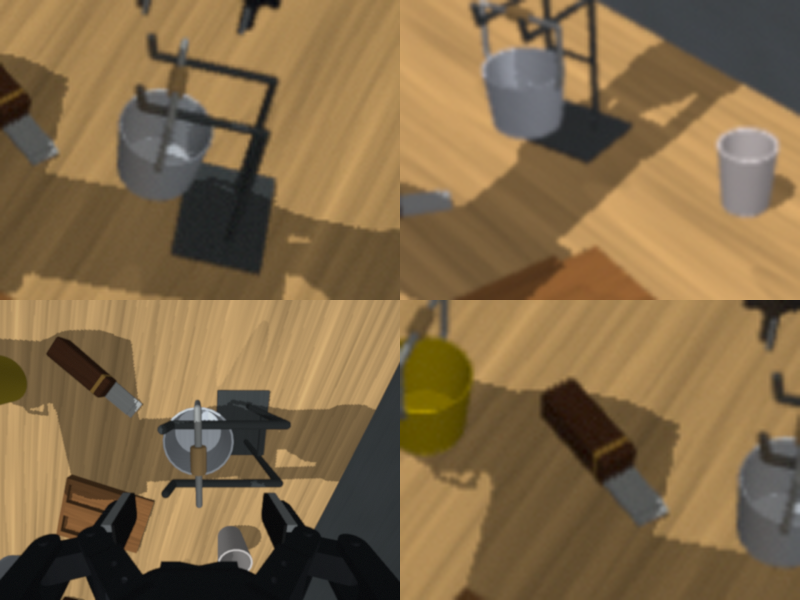

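The pail hangs upright across both arms. The broad chisel shows in the wrist inset, handle from (54,343) to (105,385), tip at (137,410).

```bash
cat >> h.py <<'E'
def goto(x,y,ang):
    "units to bring grasp to x,y with tool x at world angle ang deg"
    o=arm.get_obs(); p=o['tcp_pos']; q=o['orientation']
    from scipy.spatial.transform import Rotation as R
    M=R.from_quat([q[1],q[2],q[3],q[0]]).as_matrix(); a0=np.degrees(np.arctan2(M[1,0],M[0,0]))
    da=(ang-a0+180)%360-180
    t=np.radians(ang); d=np.array([x,y])-p[:2]
    print('t',o['clock'],'tcp',p.round(4),'ang',a0.round(2),'turn units',(-da/8).round(2),'then x',(d@[np.cos(t),np.sin(t)]/.025).round(2),'y',(d@[np.sin(t),-np.cos(t)]/.025).round(2),'z',((p[2])/.025).round(2),'tilt',M[:,2].round(3),'j',o['joints'].round(2))
    d0=np.radians(a0); print(' in present axes x',(d@[np.cos(d0),np.sin(d0)]/.025).round(2),'y',(d@[np.sin(d0),-np.cos(d0)]/.025).round(2))
E
python3 - <<'E'
from h import *
cw=arm.get_calibration('wrist');ca=arm.get_calibration('scene')
W=lambda u,v:(u*1.4,(v-300)*1.4); S=lambda u,v:(250+(u-400)*.3,85+(v-300)*.3)
for nm,cal,F,b,f,t in [('w',cw,W,(54,343),(105,385),(136.5,410)),('s',ca,S,(561,385),(615,450),(653,517))]:
    B,Fr,T=atz(cal,F(*b),.038),atz(cal,F(*f),.038),atz(cal,F(*t),.0065)
    d=T-B; print(nm,B,Fr,T,'len',np.hypot(*d),np.degrees(np.arctan2(d[1],d[0])),'origin from tip',T-.115*d/np.hypot(*d),'mid',(B+Fr)/2)
print(arm.get_obs()['joints'].round(2))
E
```

```text
w [0.34383326 0.34856562] [0.43551082 0.30468918] [0.48862179 0.27092791] len 0.1642903872029599 -28.20085863023475 origin from tip [0.3872727  0.32527276] mid [0.38967204 0.3266274 ]
s [0.34099338 0.34450846] [0.42602763 0.2983976 ] [0.48661989 0.26755102] len 0.16471043606570837 -27.854551077589388 origin from tip [0.38494419 0.32128232] mid [0.3835105  0.32145303]
[0.31 0.35 1.08 0.   1.71 0.04]
```

Call:
arm_command(
  deltas=[
    [[0.24, -0.5, 0], [0, 0, 0], 0],
    [[0.45, -0.9, 0], [0, 0, 0], 0],
    [[0.45, -0.92, 0], [0, 0, 0], 0],
    [[0.45, -0.92, 0], [0, 0, 0], 0],
    [[0.45, -0.92, 0], [0, 0, 0], 0],
    [[0.45, -0.92, 0], [0, 0, 0], 0],
    [[0.45, -0.92, 0], [0, 0, 0], 0],
    [[0.45, -0.92, 0], [0, 0, 0], 0],
    [[0.45, -0.9, 0], [0, 0, 0], 0],
    [[0, 0, 0.4], [0, 0, 1], 0],
    [[0, 0, 0.4], [0, 0, 1], 0],
    [[0, 0, 0.4], [0, 0, 1], 0],
    [[0, 0, 0.4], [0, 0, 1], 0],
    [[0, 0, 0.4], [0, 0, 1], 0],
    [[0, 0, 0.4], [0, 0, 1], 0],
    [[0, 0, 0.4], [0, 0, 1], 0],
    [[0, 0, 0.4], [0, 0, 1], 0],
    [[0, 0, 0.4], [0, 0, 1], 0],
    [[0, 0, 0.4], [0, 0, 1], 0],
  ],
)

```text
clock: 12.38
tcp_pos: [0.3972, 0.3162, 0.1875]
orientation: [-0.0, 0.976, 0.219, -0.0]
contact_force: [-0.6, 1.1, -0.3]
gripper_width: 0.0855
grasp_force: 0.0
```

Call:
arm_command(
  deltas=[
    [[0, 0, 0.4], [0, 0, 1], 0],
    [[0, 0, 0.4], [0, 0, 1], 0],
    [[0, 0, 0.4], [0, 0, 1], 0],
    [[0, 0, 0.4], [0, 0, 1], 0],
    [[0, 0, 0.4], [0, 0, 1], 0],
    [[0, 0, 0.4], [0, 0, 1], 0],
    [[0, 0, 0.2], [0, 0, 0.7], 0],
    [[0, 0, 0], [0, 0, 0], 0],
    [[0, 0, 0], [0, 0, 0], 0],
  ],
)

```text
clock: 13.5
tcp_pos: [0.3978, 0.3163, 0.1231]
orientation: [-0.0, 0.971, -0.241, 0.0]
contact_force: [0.9, 0.5, 0.2]
gripper_width: 0.0854
grasp_force: 0.0
```

```bash
python3 - <<'E'
from h import *
w,cw=snap('wrist','b1.png'); goto(.3984,.3164,-28)
E
```

```text
t 13.55 tcp [0.3979 0.3163 0.1232] ang -27.88 turn units 0.01 then x 0.01 y -0.01 z 4.93 tilt [ 0.  0. -1.] j [0.52 0.07 1.74 0.   1.32 2.58]
 in present axes x 0.01 y -0.01
```

View pics/b1.png

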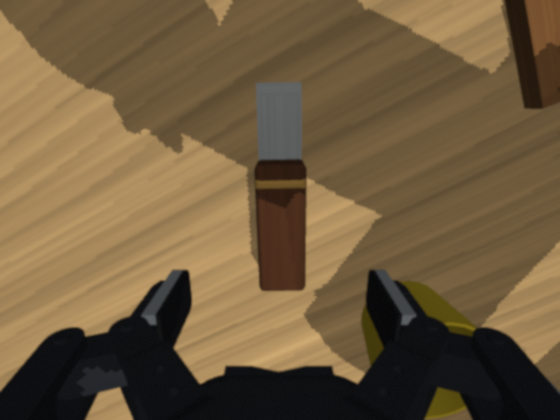

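```bash
python3 - <<'E'
from h import *
cw=arm.get_calibration('wrist')
T=atz(cw,(279,83),.0065);B=atz(cw,(282,290),.038);F=atz(cw,(280.5,162),.038);F2=atz(cw,(280,185),.038)
d=T-B;u=d/np.hypot(*d);print(T,B,F,np.hypot(*d),np.degrees(np.arctan2(u[1],u[0])),'orig',T-.115*u,B+.055*u)
o=(T-.115*u+B+.055*u)/2; g=o+.014*u; goto(*g,np.degrees(np.arctan2(u[1],u[0])))
p=arm.get_obs()['tcp_pos'][:2]
a=np.radians(-27.9);X=np.array([np.cos(a),np.sin(a)]);Y=np.array([np.sin(a),-np.cos(a)])
for z in (.0,.075,.1):
  for px in [(364,312),(385,285),(430,283),(470,325)]:
    e=atz(cw,px,z)-p; print(z,px,'tool x,y mm',(e@X*1e3).round(),(e@Y*1e3).round())
ca=arm.get_calibration('scene')
for z in (.02,.04):
  e=atz(ca,(257,113),z)-p; print('yellow c',(e@X*1e3).round(),(e@Y*1e3).round())
E
```

```text
[0.48788949 0.26915693] [0.33935029 0.34450264] [0.43655268 0.29497485] 0.1665559133090537 -26.89615733333237 orig [0.38532929 0.32118004] [0.38840082 0.31962202]
t 13.55 tcp [0.3979 0.3163 0.1232] ang -27.88 turn units -0.12 then x 0.09 y 0.05 z 4.93 tilt [ 0.  0. -1.] j [0.52 0.07 1.74 0.   1.32 2.58]
 in present axes x 0.09 y 0.05
0.0 (364, 312) tool x,y mm -115.0 87.0
0.0 (385, 285) tool x,y mm -83.0 105.0
0.0 (430, 283) tool x,y mm -81.0 150.0
0.0 (470, 325) tool x,y mm -131.0 201.0
0.075 (364, 312) tool x,y mm -60.0 62.0
0.075 (385, 285) tool x,y mm -38.0 75.0
0.075 (430, 283) tool x,y mm -36.0 108.0
0.075 (470, 325) tool x,y mm -72.0 144.0
0.1 (364, 312) tool x,y mm -42.0 54.0
0.1 (385, 285) tool x,y mm -22.0 65.0
0.1 (430, 283) tool x,y mm -21.0 93.0
0.1 (470, 325) tool x,y mm -53.0 125.0
yellow c -139.0 116.0
yellow c -124.0 125.0
```

Call:
arm_command(
  deltas=[
    [[0.1, 0.05, 0.5], [0, 0, -0.12], 0],
    [[0, 0, 0.9], [0, 0, 0], 0],
    [[0, 0, 0.9], [0, 0, 0], 0],
    [[0, 0, 0.9], [0, 0, 0], 0],
    [[0, 0, 0.7], [0, 0, 0], 0],
    [[0, 0, 0.46], [0, 0, 0], 0],
    [[0, 0, 0], [0, 0, 0], 0.3],
    [[0, 0, 0], [0, 0, 0], 0.5],
    [[0, 0, 0], [0, 0, 0], 1],
    [[0, 0, 0], [0, 0, 0], 1],
    [[0, 0, 0], [0, 0, 0], 1],
    [[0, 0, 0], [0, 0, 0], 1],
  ],
)

```text
clock: 15.05
tcp_pos: [0.4002, 0.3142, 0.0147]
orientation: [-0.001, 0.972, -0.234, 0.001]
contact_force: [-0.8, -0.6, 6.8]
gripper_width: 0.0387
grasp_force: 61.5
```

Call:
arm_command(
  deltas=[
    [[0, 0, -0.3], [0, 0, 0], 1],
    [[0, 0, -0.8], [0, 0, 0], 1],
    [[0, 0, -0.9], [0, 0, 0], 1],
    [[0, 0, -0.9], [0, 0, 0], 1],
    [[0, 0, -0.9], [0, 0, 0], 1],
    [[0.3, 0.4, -0.4], [0, 0, 0], 1],
    [[0.6, 0.75, 0], [0, 0, 0], 1],
    [[0.74, 0.92, 0], [0, 0, 0], 1],
    [[0.74, 0.92, 0], [0, 0, 0], 1],
    [[0.74, 0.92, 0], [0, 0, 0], 1],
    [[0.74, 0.92, 0], [0, 0, 0], 1],
    [[0.74, 0.92, 0], [0, 0, 0], 1],
    [[0.74, 0.92, 0], [0, 0, 0], 1],
    [[0.74, 0.92, 0], [0, 0, 0], 1],
    [[0.56, 0.69, 0], [0, 0, 0], 1],
    [[0, 0, 0], [0, 0, -0.8], 1],
    [[0, 0, 0], [0, 0, -0.9], 1],
    [[0, 0, 0], [0, 0, -0.8], 1],
    [[0, 0, 0], [0, 0, -0.3], 1],
    [[0, 0, 0], [0, 0, 0], 1],
  ],
)

```text
clock: 17.55
tcp_pos: [0.453, 0.0535, 0.1185]
orientation: [0.0, 0.999, -0.041, -0.0]
contact_force: [-0.6, 0.1, -3.0]
gripper_width: 0.0387
grasp_force: 60.8
```

```bash
python3 - <<'E'
from h import *
w,cw=snap('wrist'); goto(.4547,.0545,-4.4)
a=cv2.resize(w[:,:,::-1],(800,600),interpolation=cv2.INTER_CUBIC)
cv2.imwrite('pics/b2.png',a); 
E
```

```text
t 17.6 tcp [0.4531 0.0536 0.1186] ang -4.72 turn units -0.04 then x 0.06 y -0.04 z 4.74 tilt [-0. -0. -1.] j [-0.05 -0.03  1.86 -0.    1.31  1.6 ]
 in present axes x 0.06 y -0.04
```

View pics/b2.png

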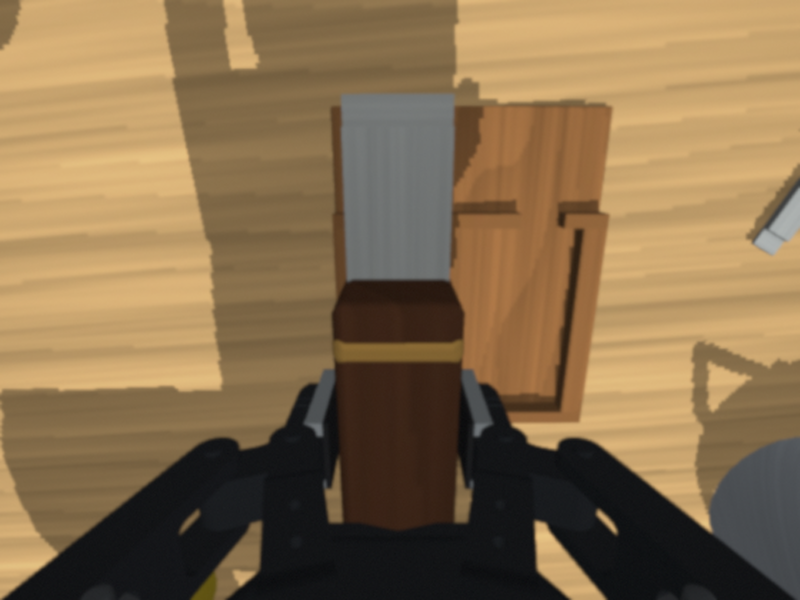

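Broad chisel held straight over the wide bay. Blade tip corners are at (342,95) and (454,95). Tray corners are at (333,107), (611,107) and (579,421), and the narrow notch edges are at (517,213) and (561,213). I'll fit the tray pose from these.

```bash
python3 - <<'E'
from h import *
cw=arm.get_calibration('wrist'); k=1/1.42857
M=[((611,107),.008,(94,-76)),((333,107),.008,(94,76)),((579,421),.02,(-94,-76)),((607,213),.02,(38,-76)),((517,213),.02,(38,-28)),((561,213),.02,(38,-52)),((334,213),.02,(38,76))]
W=np.array([atz(cw,(u*k,v*k),z) for (u,v),z,_ in M]);L=np.array([m[2] for m in M])/1e3
lc,wc=L.mean(0),W.mean(0);a,b=L-lc,W-wc
th=np.arctan2((a[:,0]*b[:,1]-a[:,1]*b[:,0]).sum(),(a*b).sum());R=np.array([[np.cos(th),-np.sin(th)],[np.sin(th),np.cos(th)]])
t=wc-R@lc; print('tray',t,np.degrees(th),'res mm',((W-(L@R.T+t))@R*1e3).round(1).tolist())
bw=t+R@[-.028,.04];bn=t+R@[-.028,-.04];print('wide',bw,'narrow',bn)
z=.1186-.014+.009
l,r=atz(cw,(342*k,95*k),z),atz(cw,(454*k,95*k),z);T=(l+r)/2;u=np.array([np.cos(np.radians(-4.72)),np.sin(np.radians(-4.72))])
p=arm.get_obs()['tcp_pos'][:2];e=T-p
print('width',np.hypot(*(l-r)),'tip along',e@u,'lateral(tool y)',e@[u[1],-u[0]],'edge ang',np.degrees(np.arctan2(*(l-r)[::-1]))-90)
org=T-.115*u;print('origin',org);off=p-org; goto(*(bw+off),np.degrees(th))
E
```

```text
tray [0.46428707 0.01433679] -4.419477374734348 res mm [[-1.0, 0.5], [-0.9, -2.5], [1.0, -0.4], [0.1, 0.6], [0.2, 2.1], [0.1, 1.9], [0.5, -2.1]]
wide [0.43945264 0.05637548] narrow [ 0.433288   -0.02338665]
width 0.034582584141491006 tip along 0.09856363655357389 lateral(tool y) -0.0011459613325177876 edge ang -4.632424351705382
origin [0.4368035  0.05611279]
t 17.6 tcp [0.4531 0.0536 0.1186] ang -4.72 turn units -0.04 then x 0.1 y -0.02 z 4.74 tilt [-0. -0. -1.] j [-0.05 -0.03  1.86 -0.    1.31  1.6 ]
 in present axes x 0.1 y -0.02
```

Call:
arm_command(
  deltas=[
    [[0.11, 0, 0.3], [0, 0, -0.04], 1],
    [[0, 0, 0.7], [0, 0, 0], 1],
    [[0, 0, 0.8], [0, 0, 0], 1],
    [[0, 0, 0.7], [0, 0, 0], 1],
    [[0, 0, 0.5], [0, 0, 0], 1],
    [[0, 0, 0.25], [0, 0, 0], 1],
    [[0, 0, 0.15], [0, 0, 0], 1],
    [[0, 0, 0.1], [0, 0, 0], 1],
    [[0, 0, 0], [0, 0, 0], 1],
  ],
)

```text
clock: 18.73
tcp_pos: [0.4563, 0.0538, 0.0314]
orientation: [0.0, 0.999, -0.038, 0.0]
contact_force: [-0.7, -1.2, -1.9]
gripper_width: 0.0389
grasp_force: 60.8
```

Call:
arm_command(
  deltas=[
    [[0, 0, 0.1], [0, 0, 0], 1],
    [[0, 0, 0.1], [0, 0, 0], 1],
    [[0, 0, 0.08], [0, 0, 0], 1],
    [[0, 0, 0.06], [0, 0, 0], 1],
    [[0, 0, 0], [0, 0, 0], 1],
  ],
)

```text
clock: 19.35
tcp_pos: [0.4562, 0.0538, 0.0228]
orientation: [-0.0, 0.999, -0.038, -0.0]
contact_force: [-0.3, -0.2, -1.9]
gripper_width: 0.039
grasp_force: 60.9
```

Call:
arm_command(
  deltas=[
    [[0, 0, 0.04], [0, 0, 0], 1],
    [[0, 0, 0.04], [0, 0, 0], 1],
    [[0, 0, 0], [0, 0, 0], 1],
  ],
)

```text
clock: 19.73
tcp_pos: [0.4563, 0.0538, 0.0227]
orientation: [0.0, 0.999, -0.038, 0.0]
contact_force: [-19.7, -0.9, 40.8]
gripper_width: 0.039
grasp_force: 66.3
```

Call:
arm_command(
  deltas=[
    [[0, 0, -0.06], [0, 0, 0], 1],
    [[0, 0, 0], [0, 0, 0], 1],
  ],
)

```text
clock: 19.98
tcp_pos: [0.4564, 0.0538, 0.0227]
orientation: [-0.0, 0.999, -0.038, 0.0]
contact_force: [-4.6, 0.6, 10.2]
gripper_width: 0.0387
grasp_force: 62.6
```

Call:
arm_command(
  deltas=[
    [[0, 0, 0], [0, 0, 0], 0.6],
    [[0, 0, 0], [0, 0, 0], 0.4],
    [[0, 0, 0], [0, 0, 0], 0.25],
    [[0, 0, 0], [0, 0, 0], 0.2],
    [[0, 0, -0.3], [0, 0, 0], 0.2],
    [[0, 0, -0.6], [0, 0, 0], 0.2],
    [[0, 0, -0.9], [0, 0, 0], 0.2],
    [[0, 0, -1], [0, 0, 0], 0],
    [[0, 0, -1], [0, 0, 0], 0],
    [[0, 0, -1], [0, 0, 0], 0],
    [[0, 0, -1], [0, 0, 0], 0],
    [[0, 0, -1], [0, 0, 0], 0],
  ],
)

```text
clock: 21.48
tcp_pos: [0.456, 0.0538, 0.1943]
orientation: [0.0, 0.999, -0.038, 0.001]
contact_force: [0.1, 0.4, -0.2]
gripper_width: 0.0853
grasp_force: 0.0
```

```bash
python3 - <<'E'
from h import *
w,cw=snap('wrist','b3.png'); a,ca=snap('scene','s3.png'); b,cb=snap('side')
goto(.402,-.328,-90)
u=np.array([np.cos(np.radians(-4.4)),np.sin(np.radians(-4.4))]);v=np.array([-u[1],u[0]])
# broad chisel check in wrist: dark-wood mask between tray
for n in('broad_chisel','broad_chisel_tip','bay_narrow','tray'): print(n,[(r['centre'],round(r['p'],2),atz(cw,r['centre'],.03).round(4)) for r in arm.find_in('wrist',n)])
o=np.array([.4395,.0557])
X=lambda l,z:[*(o+u*l[0]+v*l[1]),z]
for nm,l,z in [('back+',(-.055,.02),.046),('back-',(-.055,-.02),.046),('front+',(.055,.02),.046),('front-',(.055,-.02),.046),('tip+',(.115,.018),.017),('tip-',(.115,-.018),.017)]:print(nm,proj(cw,X(l,z)).round(1))
# steel segmentation: low saturation bright, blade region
hsv=cv2.cvtColor(w,cv2.COLOR_RGB2HSV);m=((hsv[...,1]<45)&(hsv[...,2]>70)).astype(np.uint8)
n,lab,st,ce=cv2.connectedComponentsWithStats(m);[print(st[i],ce[i].round(1)) for i in range(1,n) if st[i][4]>150]
m=((hsv[...,2]<90)&(hsv[...,0]<20)&(hsv[...,1]>90)).astype(np.uint8);n,lab,st,ce=cv2.connectedComponentsWithStats(m);[print('wood',st[i],ce[i].round(1)) for i in range(1,n) if st[i][4]>300]
E
```

```text
t 21.625 tcp [0.4566 0.0538 0.1942] ang -4.32 turn units 10.71 then x 15.27 y 2.18 z 7.77 tilt [ 0.003 -0.    -1.   ] j [-0.05 -0.08  1.75 -0.    1.47  1.6 ]
 in present axes x -1.03 y 15.39
broad_chisel [([279.4, 178.0], 0.86, array([0.4727, 0.0526]))]
broad_chisel_tip [([279.2, 178.7], 0.87, array([0.472 , 0.0529]))]
bay_narrow [([338.3, 165.1], 0.67, array([ 0.4814, -0.0075])), ([279.4, 174.9], 0.21, array([0.4758, 0.0524]))]
tray [([338.9, 168.9], 0.78, array([ 0.4775, -0.0081]))]
back+ [259.7 263.3]
back- [297.5 263.3]
front+ [257.9 158.7]
front- [300.1 158.8]
tip+ [260.8  93.2]
tip- [297.5  93.3]
[   0    0   44   93 3386] [18.5 45.4]
[ 261   92   36   63 2204] [278.4 122.3]
[475 112  49  56 956] [498.9 139.3]
[ 466  275   94  117 4294] [530.8 317.8]
wood [ 244   87   99  175 7326] [272.8 186.1]
wood [330 154  50 102 688] [362.2 223. ]
wood [173 269 212 116 705] [275.9 342.5]
wood [  0 280 164 113 308] [ 87.1 330.1]
```

The blade pixels (cols 261–297, top row 92) match the seated prediction. On to the narrow chisel.

Call:
arm_command(
  deltas=[
    [[-0.06, 0.5, 0], [0, 0, 0], 0],
    [[-0.06, 0.9, 0], [0, 0, 0], 0],
    [[-0.06, 1, 0], [0, 0, 0], 0],
    [[-0.06, 1, 0], [0, 0, 0], 0],
    [[-0.06, 1, 0], [0, 0, 0], 0],
    [[-0.06, 1, 0], [0, 0, 0], 0],
    [[-0.06, 1, 0], [0, 0, 0], 0],
    [[-0.06, 1, 0], [0, 0, 0], 0],
    [[-0.06, 1, 0], [0, 0, 0], 0],
    [[-0.06, 1, 0], [0, 0, 0], 0],
    [[-0.06, 1, 0], [0, 0, 0], 0],
    [[-0.06, 1, 0], [0, 0, 0], 0],
    [[-0.06, 1, 0], [0, 0, 0], 0],
    [[-0.06, 1, 0], [0, 0, 0], 0],
    [[-0.06, 1, 0], [0, 0, 0], 0],
    [[-0.06, 0.7, 0], [0, 0, 0], 0],
    [[-0.07, 0.3, 0], [0, 0, 0], 0],
  ],
)

```text
clock: 23.95
tcp_pos: [0.4009, -0.329, 0.192]
orientation: [-0.0, 0.999, -0.038, -0.0]
contact_force: [-0.3, -0.4, 0.0]
gripper_width: 0.0853
grasp_force: 0.0
```

Call:
arm_command(
  deltas=[
    [[0, 0, 0.2], [0, 0, 1], 0],
    [[0, 0, 0.3], [0, 0, 1], 0],
    [[0, 0, 0.3], [0, 0, 1], 0],
    [[0, 0, 0.3], [0, 0, 1], 0],
    [[0, 0, 0.3], [0, 0, 1], 0],
    [[0, 0, 0.3], [0, 0, 1], 0],
    [[0, 0, 0.3], [0, 0, 1], 0],
    [[0, 0, 0.3], [0, 0, 1], 0],
    [[0, 0, 0.3], [0, 0, 1], 0],
    [[0, 0, 0.2], [0, 0, 1], 0],
    [[0, 0, 0], [0, 0, 0.7], 0],
    [[0, 0, 0], [0, 0, 0], 0],
    [[0, 0, 0], [0, 0, 0], 0],
  ],
)

```text
clock: 25.58
tcp_pos: [0.4015, -0.328, 0.1224]
orientation: [0.0, 0.709, -0.706, 0.0]
contact_force: [-0.1, 0.4, -0.7]
gripper_width: 0.0853
grasp_force: 0.0
```

```bash
cat > seg.py <<'E'
from h import *
def segs(w,show=True):
    hsv=cv2.cvtColor(w,cv2.COLOR_RGB2HSV);out=[]
    for nm,m in (('steel',(hsv[...,1]<50)&(hsv[...,2]>70)),('wood',(hsv[...,2]<95)&((hsv[...,0]<14)|(hsv[...,0]>170))&(hsv[...,1]>100))):
        m=cv2.morphologyEx(m.astype(np.uint8),cv2.MORPH_OPEN,np.ones((3,3)))
        n,lab,st,ce=cv2.connectedComponentsWithStats(m)
        for i in range(1,n):
            if st[i][4]>150:
                c=max(cv2.findContours((lab==i).astype(np.uint8),0,2)[0],key=cv2.contourArea)
                print(nm,st[i],ce[i].round(1),cv2.boxPoints(cv2.minAreaRect(c)).round().tolist())
E
python3 - <<'E'
from seg import *
w,cw=snap('wrist','n1.png');goto(.402,-.328,-90);segs(w)
for n in('narrow_chisel','narrow_chisel_tip'): print(n,[(r['centre'],round(r['p'],2),atz(cw,r['centre'],.02).round(4)) for r in arm.find_in('wrist',n)])
E
```

```text
t 25.625 tcp [ 0.4015 -0.3281  0.1224] ang -89.8 turn units 0.03 then x -0.0 y -0.02 z 4.9 tilt [-0. -0. -1.] j [-0.83  0.1   1.72 -0.    1.32  2.3 ]
 in present axes x -0.0 y -0.02
steel [ 266   65   22   80 1614] [276.2 104.5] [[265.0, 144.0], [267.0, 65.0], [288.0, 65.0], [285.0, 145.0]]
steel [ 379  256  181  135 5708] [457.4 298.3] [[370.0, 281.0], [399.0, 234.0], [584.0, 349.0], [555.0, 396.0]]
steel [178 333  41  24 488] [197.4 345.2] [[176.0, 345.0], [181.0, 332.0], [219.0, 346.0], [215.0, 359.0]]
steel [ 425  388   46   32 1002] [447.1 406.6] [[425.0, 388.0], [470.0, 388.0], [470.0, 419.0], [425.0, 419.0]]
wood [250 145  50  19 820] [274.4 154.4] [[250.0, 162.0], [250.0, 145.0], [300.0, 146.0], [299.0, 163.0]]
wood [ 249  173   50  105 4848] [272.4 224.2] [[245.0, 276.0], [249.0, 173.0], [298.0, 174.0], [294.0, 278.0]]
narrow_chisel [([89.2, 302.8], 0.86, array([ 0.5789, -0.2363])), ([277.3, 192.5], 0.69, array([ 0.4018, -0.3442]))]
narrow_chisel_tip [([93.4, 301.1], 0.87, array([ 0.5745, -0.2382])), ([276.7, 191.0], 0.59, array([ 0.4023, -0.3455]))]
```

```bash
python3 - <<'E'
from h import *
cw=arm.get_calibration('wrist')
T=atz(cw,(277.5,65),.0065);B=atz(cw,(269.5,277),.038)
d=T-B;u=d/np.hypot(*d);print(T,B,np.hypot(*d),'orig',T-.115*u,B+.055*u)
o=(T-.115*u+B+.055*u)/2; g=o+.010*u; print(g);goto(*g,np.degrees(np.arctan2(u[1],u[0])))
for z in(.1,.15,.2):print(z,atz(cw,(379,290),z),atz(cw,(400,256),z))
E
```

```text
[ 0.40200807 -0.44230905] [ 0.40807049 -0.27586671] 0.16655270775821782 orig [ 0.406194   -0.32738526] [ 0.40606852 -0.33083026]
[ 0.40576727 -0.33910113]
t 25.725 tcp [ 0.4015 -0.3281  0.1223] ang -89.85 turn units 0.28 then x 0.43 y -0.19 z 4.89 tilt [-0. -0. -1.] j [-0.83  0.1   1.72 -0.    1.32  2.31]
 in present axes x 0.44 y -0.17
0.1 [ 0.33825338 -0.30254347] [ 0.32818361 -0.32583039]
0.15 [ 0.35731019 -0.33395076] [ 0.35029944 -0.35016353]
0.2 [ 0.376367   -0.36535806] [ 0.37241527 -0.37449667]
```

```bash
python3 - <<'E'
from h import *
ca=arm.get_calibration('scene');cb=arm.get_calibration('side')
for p,q in [((181,228),(241,306)),((175,202),(236,254))]:
    o1,d1=ray(ca,p);o2,d2=ray(cb,q);s=np.linalg.lstsq(np.c_[d1,-d2],o2-o1,rcond=None)[0];print(o1+d1*s[0],o2+d2*s[1])
# rim edges at scene: cols 157..204
print(atz(ca,(157,220),.09),atz(ca,(204,220),.09),atz(cb,(214,292),.09),atz(cb,(268,292),.09))
E
```

```text
[ 0.27048241 -0.22329307  0.05433196] [ 0.27087853 -0.22436182  0.05375112]
[ 0.28114809 -0.22789845  0.21090977] [ 0.27542246 -0.21493671  0.219243  ]
[ 0.2129418  -0.25035909] [ 0.32702717 -0.18311189] [ 0.23052094 -0.17201135] [ 0.32993971 -0.25849273]
```

```bash
python3 - <<'E'
from h import *
cb=arm.get_calibration('side')
for z in(.231,.4,.45,.5,.55,.6,.65,.7):print(z,proj(cb,[.575,0,z]).round(),proj(cb,[.3,0,z]).round(),proj(cb,[.1,0,z]).round())
b,_=snap('side','side4.png');cv2.imwrite('pics/dbg.png',b[:,:,::-1])
E
```

```text
0.231 [275. 165.] [194. 203.] [120. 236.]
0.4 [275. 111.] [185. 144.] [102. 175.]
0.45 [275.  93.] [182. 125.] [ 96. 155.]
0.5 [274.  74.] [179. 104.] [ 89. 132.]
0.55 [274.  54.] [175.  82.] [ 82. 109.]
0.6 [274.  32.] [172.  58.] [74. 83.]
0.65 [274.  10.] [168.  33.] [66. 55.]
0.7 [273. -15.] [163.   6.] [57. 25.]
```

The forearm clears the large pail by an estimated 5 cm, so I'll descend and grasp.

Call:
arm_command(
  deltas=[
    [[0.22, -0.08, 0], [0, 0, 0.28], 0],
    [[0.21, -0.11, 0.5], [0, 0, 0], 0],
    [[0, 0, 0.9], [0, 0, 0], 0],
    [[0, 0, 0.9], [0, 0, 0], 0],
    [[0, 0, 0.9], [0, 0, 0], 0],
    [[0, 0, 0.7], [0, 0, 0], 0],
    [[0, 0, 0.42], [0, 0, 0], 0],
    [[0, 0, 0], [0, 0, 0], 0.3],
    [[0, 0, 0], [0, 0, 0], 0.5],
    [[0, 0, 0], [0, 0, 0], 1],
    [[0, 0, 0], [0, 0, 0], 1],
    [[0, 0, 0], [0, 0, 0], 1],
    [[0, 0, 0], [0, 0, 0], 1],
  ],
)

```text
clock: 27.4
tcp_pos: [0.4065, -0.3394, 0.0152]
orientation: [-0.0, -0.694, 0.72, -0.001]
contact_force: [-0.3, 0.5, 5.7]
gripper_width: 0.039
grasp_force: 61.4
```

Call:
arm_command(
  deltas=[
    [[0, 0, -0.3], [0, 0, 0], 1],
    [[0, 0, -0.8], [0, 0, 0], 1],
    [[0, 0, -1], [0, 0, 0], 1],
    [[0, 0, -1], [0, 0, 0], 1],
    [[0, 0, -1], [0, 0, 0], 1],
    [[-0.4, -0.05, -0.6], [0, 0, 0], 1],
    [[-0.8, -0.05, 0], [0, 0, 0], 1],
    [[-1, -0.09, 0], [0, 0, 0], 1],
    [[-1, -0.09, 0], [0, 0, 0], 1],
    [[-1, -0.09, 0], [0, 0, 0], 1],
    [[-1, -0.09, 0], [0, 0, 0], 1],
    [[-1, -0.09, 0], [0, 0, 0], 1],
    [[-1, -0.09, 0], [0, 0, 0], 1],
    [[-1, -0.09, 0], [0, 0, 0], 1],
    [[-1, -0.09, 0], [0, 0, 0], 1],
    [[-1, -0.09, 0], [0, 0, 0], 1],
    [[-1, -0.09, 0], [0, 0, 0], 1],
    [[-0.9, -0.05, 0], [0, 0, 0], 1],
    [[-0.5, -0.05, 0], [0, 0, 0], 1],
    [[0, 0, 0], [0, 0, -0.4], 1],
  ],
)

```text
clock: 29.9
tcp_pos: [0.4345, -0.0533, 0.1317]
orientation: [-0.016, 0.726, -0.687, -0.007]
contact_force: [-0.0, 0.2, -1.8]
gripper_width: 0.0386
grasp_force: 60.6
```

Call:
arm_command(
  deltas=[
    [[0, 0, 0], [0, 0, -0.9], 1],
    [[0, 0, 0], [0, 0, -1], 1],
    [[0, 0, 0], [0, 0, -1], 1],
    [[0, 0, 0], [0, 0, -1], 1],
    [[0, 0, 0], [0, 0, -1], 1],
    [[0, 0, 0], [0, 0, -1], 1],
    [[0, 0, 0], [0, 0, -1], 1],
    [[0, 0, 0], [0, 0, -1], 1],
    [[0, 0, 0], [0, 0, -1], 1],
    [[0, 0, 0], [0, 0, -0.9], 1],
    [[0, 0, 0.4], [0, 0, -0.56], 1],
    [[0, 0, 0.4], [0, 0, -0.2], 1],
    [[0, 0, 0], [0, 0, 0], 1],
    [[0, 0, 0], [0, 0, 0], 1],
  ],
)

```text
clock: 31.65
tcp_pos: [0.435, -0.0529, 0.112]
orientation: [-0.016, 1.0, -0.021, 0.006]
contact_force: [-0.2, 0.2, -2.8]
gripper_width: 0.0393
grasp_force: 60.6
```

```bash
python3 - <<'E'
from seg import *
w,cw=snap('wrist','n2.png');goto(.4432,-.025,-4.4);segs(w)
p=arm.get_obs()['tcp_pos']
u=np.array([np.cos(np.radians(-4.4)),np.sin(np.radians(-4.4))]);v=np.array([-u[1],u[0]]);t=np.array([.4645,.0138])
for nm,l,z in [('fl',(94,76),.008),('fr',(94,-76),.008),('notch-',(38,-52),.02),('notch+',(38,-28),.02),('wallr',(38,-76),.02)]:
    print(nm,proj(cw,[*(t+u*l[0]/1e3+v*l[1]/1e3),z]).round(1))
E
```

```text
t 31.7 tcp [ 0.4351 -0.0529  0.1121] ang -2.45 turn units 0.24 then x 0.24 y -1.14 z 4.48 tilt [ 0.012  0.032 -0.999] j [-0.32 -0.07  1.91  0.04  1.3   1.28]
 in present axes x 0.28 y -1.13
steel [ 260   56   36  133 4493] [277.6 120.3] [[260.0, 56.0], [295.0, 56.0], [295.0, 188.0], [260.0, 188.0]]
steel [ 117   62   54   86 4076] [143.8 104. ] [[116.0, 62.0], [165.0, 59.0], [171.0, 147.0], [121.0, 150.0]]
steel [ 415   99   64   77 1781] [446.9 136.7] [[413.0, 166.0], [462.0, 96.0], [480.0, 109.0], [431.0, 178.0]]
steel [214 259  20  47 478] [223.9 281.5] [[212.0, 303.0], [222.0, 257.0], [235.0, 259.0], [225.0, 306.0]]
steel [323 260  21  46 475] [332.9 282.1] [[322.0, 260.0], [336.0, 257.0], [345.0, 303.0], [331.0, 306.0]]
steel [ 435  314  125  106 5024] [507.1 357.7] [[434.0, 322.0], [459.0, 292.0], [582.0, 390.0], [557.0, 421.0]]
wood [ 104  146   70   20 1204] [138.1 155.9] [[103.0, 164.0], [104.0, 145.0], [173.0, 148.0], [173.0, 167.0]]
wood [ 107  171   76  116 7074] [146.2 228.6] [[107.0, 176.0], [175.0, 171.0], [184.0, 285.0], [116.0, 290.0]]
wood [ 232  185   92   45 3575] [276.9 209.2] [[232.0, 185.0], [323.0, 185.0], [323.0, 229.0], [232.0, 229.0]]
wood [ 234  245   88  126 9258] [276.4 301. ] [[234.0, 245.0], [321.0, 245.0], [321.0, 370.0], [234.0, 370.0]]
fl [97.7 54.3]
fr [300.   59.8]
notch- [264.5 137.4]
notch+ [232.7 136.2]
wallr [296.4 138.6]
```

Call:
arm_command(
  deltas=[
    [[0, 0, 0], [-0.233, -0.076, 0.24], 1],
    [[0.12, -0.5, 0], [0, 0, 0], 1],
    [[0.12, -0.5, 0], [0, 0, 0], 1],
    [[0, -0.14, 0], [0, 0, 0], 1],
    [[0, 0, 0], [0, 0, 0], 1],
    [[0, 0, 0], [0, 0, 0], 1],
  ],
)

```text
clock: 32.45
tcp_pos: [0.443, -0.025, 0.1118]
orientation: [-0.0, 0.999, -0.037, -0.0]
contact_force: [0.5, -0.0, -1.9]
gripper_width: 0.0389
grasp_force: 60.8
```

```bash
python3 - <<'E'
from seg import *
w,cw=snap('wrist','n3.png');goto(.4432,-.025,-4.4);segs(w)
p=arm.get_obs()['tcp_pos']
a=np.radians(-4.4);u=np.array([np.cos(a),np.sin(a)]);v=np.array([-u[1],u[0]]);t=np.array([.4645,.0138])
for nm,l,z in [('fl',(94,76),.008),('fr',(94,-76),.008),('notch-',(38,-52),.02),('notch+',(38,-28),.02),('wallr',(38,-76),.02),('backr',(-94,-76),.02)]:
    print(nm,proj(cw,[*(t+u*l[0]/1e3+v*l[1]/1e3),z]).round(1))
g=cv2.cvtColor(w,cv2.COLOR_RGB2GRAY).astype(int)
for r in (100,138,160,180):print(r,'edges',[(c,g[r,c+2]-g[r,c-2]) for c in range(300,400) if abs(g[r,c+2]-g[r,c-2])>22])
for c in (340,352):print(c,'col',[(r,g[r+2,c]-g[r-2,c]) for r in range(40,200) if abs(g[r+2,c]-g[r-2,c])>18])
E
```

```text
t 32.5 tcp [ 0.443  -0.025   0.1118] ang -4.3 turn units 0.01 then x 0.01 y -0.0 z 4.47 tilt [-0.001  0.001 -1.   ] j [-0.23 -0.05  1.9   0.    1.3   1.42]
 in present axes x 0.01 y -0.0
steel [ 260   56   36  132 4456] [277.7 120.1] [[260.0, 56.0], [295.0, 56.0], [295.0, 187.0], [260.0, 187.0]]
steel [ 145   73   55   85 4150] [172.3 115. ] [[143.0, 74.0], [194.0, 70.0], [200.0, 157.0], [150.0, 161.0]]
steel [ 442  100   64   76 1732] [473.1 137.1] [[440.0, 167.0], [488.0, 97.0], [506.0, 109.0], [458.0, 179.0]]
steel [214 259  20  47 472] [224.  281.4] [[212.0, 303.0], [222.0, 257.0], [235.0, 259.0], [225.0, 306.0]]
steel [323 259  21  47 471] [332.8 281.9] [[322.0, 259.0], [336.0, 257.0], [345.0, 303.0], [331.0, 306.0]]
steel [ 444  309  116  111 6604] [513.8 352.3] [[443.0, 329.0], [482.0, 281.0], [596.0, 373.0], [558.0, 421.0]]
wood [ 137  159   67   20 1228] [169.7 168.4] [[137.0, 159.0], [203.0, 159.0], [203.0, 178.0], [137.0, 178.0]]
wood [ 141  182   71  116 6483] [177.5 240.4] [[140.0, 190.0], [204.0, 182.0], [219.0, 294.0], [155.0, 303.0]]
wood [ 232  186   92   44 3613] [2
[... 650 characters left out ...]
(322, np.int64(50)), (323, np.int64(64)), (324, np.int64(77)), (325, np.int64(76)), (326, np.int64(59)), (327, np.int64(42)), (328, np.int64(23))]
160 edges [(306, np.int64(-43)), (307, np.int64(-59)), (308, np.int64(-39)), (310, np.int64(35)), (311, np.int64(56)), (312, np.int64(40)), (325, np.int64(37)), (326, np.int64(54)), (327, np.int64(57)), (328, np.int64(47)), (329, np.int64(29))]
180 edges [(304, np.int64(-36)), (305, np.int64(-54)), (306, np.int64(-60)), (307, np.int64(-34)), (309, np.int64(44)), (310, np.int64(58)), (311, np.int64(45)), (324, np.int64(41)), (325, np.int64(57)), (326, np.int64(59)), (327, np.int64(48)), (328, np.int64(26))]
340 col []
352 col [(145, np.int64(-21))]
```

```bash
python3 - <<'E'
from h import *
cw=arm.get_calibration('wrist');w=cv2.imread('pics/n3.png')
g=cv2.cvtColor(w,cv2.COLOR_BGR2GRAY).astype(int)
for c in (230,245,305,315,322):print(c,'col',[(r,int(g[r+2,c]-g[r-2,c])) for r in range(40,170) if abs(g[r+2,c]-g[r-2,c])>15])
p=arm.get_obs()['tcp_pos'];a=np.radians(-4.3);u=np.array([np.cos(a),np.sin(a)])
T=(atz(cw,(260,56),.106)+atz(cw,(295.5,56),.106))/2;e=T-p[:2];print('along',e@u,'lat tool y',e@[u[1],-u[0]])
t=np.array([.4645,.0138]);org=T-.115*u;bn=t+np.array([-.028*u[0]-.04*-u[1]*1,-.028*u[1]-.04*u[0]]);print(org,bn);goto(*(bn+p[:2]-org),-4.4)
E
```

```text
230 col [(65, -28), (66, -44), (67, -47), (68, -38), (69, -19)]
245 col [(65, -25), (66, -37), (67, -40), (68, -33), (69, -18)]
305 col [(41, 17), (42, 27), (43, 29), (44, 25), (49, -17), (51, 32), (52, 54), (53, 61), (54, 49), (55, 22), (59, -21), (60, -38), (61, -59), (62, -68), (63, -61), (64, -46), (65, -31), (66, -19), (67, -19), (68, -21), (69, -17), (70, -16), (87, 28), (88, 35), (89, 33), (90, 24), (102, -16), (103, -36), (104, -45), (105, -42), (106, -31), (154, 25), (155, 41), (156, 46), (157, 41), (158, 26)]
315 col [(63, -36), (64, -58), (65, -66), (66, -52), (67, -21), (71, -27), (72, -43), (73, -45), (74, -36), (75, -17), (144, 28), (145, 43), (146, 48), (147, 37), (148, 18)]
322 col [(58, -17), (59, -20), (60, -24), (61, -26), (62, -30), (63, -39), (64, -46), (65, -46), (66, -40), (67, -32), (68, -24), (74, -17), (144, 19), (145, 35), (146, 43), (147, 36), (148, 17)]
along 0.10292648940582884 lat tool y -0.0015416355581644222
[ 0.4310688  -0.02260283] [ 0.43357967 -0.023988  ]
t 32.5 tcp [ 0.443  -0.025   0.1118] ang -4.3 turn units 0.01 then x 0.1 y 0.05 z 4.47 tilt [-0.001  0.001 -1.   ] j [-0.23 -0.05  1.9   0.    1.3   1.42]
 in present axes x 0.1 y 0.05
```

Call:
arm_command(
  deltas=[
    [[0.09, 0.04, 0.3], [0, 0, 0.01], 1],
    [[0, 0, 0.7], [0, 0, 0], 1],
    [[0, 0, 0.8], [0, 0, 0], 1],
    [[0, 0, 0.6], [0, 0, 0], 1],
    [[0, 0, 0.4], [0, 0, 0], 1],
    [[0, 0, 0.22], [0, 0, 0], 1],
    [[0, 0, 0.14], [0, 0, 0], 1],
    [[0, 0, 0.06], [0, 0, 0], 1],
    [[0, 0, 0], [0, 0, 0], 1],
  ],
)

```text
clock: 33.62
tcp_pos: [0.4453, -0.026, 0.0315]
orientation: [-0.0, 0.999, -0.038, -0.0]
contact_force: [-0.0, 0.1, -2.1]
gripper_width: 0.0387
grasp_force: 60.8
```

Call:
arm_command(
  deltas=[
    [[0, 0, 0.1], [0, 0, 0], 1],
    [[0, 0, 0.1], [0, 0, 0], 1],
    [[0, 0, 0.08], [0, 0, 0], 1],
    [[0, 0, 0.05], [0, 0, 0], 1],
    [[0, 0, 0], [0, 0, 0], 1],
  ],
)

```text
clock: 34.25
tcp_pos: [0.4451, -0.0259, 0.0232]
orientation: [-0.0, 0.999, -0.038, -0.001]
contact_force: [-3.4, 0.1, 4.7]
gripper_width: 0.0395
grasp_force: 61.6
```

Call:
arm_command(
  deltas=[
    [[0, 0, 0], [0, 0, 0], 0.7],
    [[0, 0, 0], [0, 0, 0], 0.45],
    [[0, 0, 0], [0, 0, 0], 0.35],
    [[0, 0, 0], [0, 0, 0], 0.3],
    [[0, 0, -0.3], [0, 0, 0], 0.3],
    [[0, 0, -0.6], [0, 0, 0], 0.3],
    [[0, 0, -0.9], [0, 0, 0], 0.3],
    [[0, 0, -1], [0, 0, 0], 0],
    [[0, 0, -1], [0, 0, 0], 0],
    [[0, 0, -1], [0, 0, 0], 0],
    [[0, 0, -1], [0, 0, 0], 0],
    [[0, 0, -1], [0, 0, 0], 0],
    [[0, 0, 0], [0, 0, 0], 0],
  ],
)

```text
clock: 35.88
tcp_pos: [0.446, -0.0262, 0.1957]
orientation: [0.0, 0.999, -0.038, 0.001]
contact_force: [0.5, 0.6, -0.4]
gripper_width: 0.0853
grasp_force: 0.0
```

```bash
python3 - <<'E'
from seg import *
w,cw=snap('wrist','n4.png');o=arm.get_obs();print(o['clock'],o['tcp_pos']);segs(w)
a=np.radians(-4.4);u=np.array([np.cos(a),np.sin(a)]);v=np.array([-u[1],u[0]]);t=np.array([.4645,.0138])
for b in (.04,-.04):
  for nm,l,z in [('back+',(-.055,.02),.046),('back-',(-.055,-.02),.046),('front+',(.055,.02),.046),('front-',(.055,-.02),.046),('tip+',(.115,.018 if b>0 else .008),.017),('tip-',(.115,-.018 if b>0 else -.008),.017)]:
    print(b,nm,proj(cw,[*(t+u*(l[0]-.028)+v*(l[1]+b)),z]).round(1))
a,ca=snap('scene');b,cb=snap('side')
for c in('scene','side'):
  cal=ca if c=='scene' else cb
  for n in('pail','inkstone','steel_disc','mallet','brush_cup'):print(c,n,[(r['centre'],round(r['p'],2)) for r in arm.find_in(c,n)])
print('hung pail expected',proj(ca,[.611,.276,.11]),proj(cb,[.611,.276,.11]))
E
```

```text
35.925 [ 0.44551885 -0.02609505  0.1943191 ]
steel [ 180   89   39   61 2197] [199.  118.9] [[179.0, 89.0], [215.0, 87.0], [219.0, 149.0], [182.0, 151.0]]
steel [270  89  17  62 969] [277.7 119.6] [[270.0, 89.0], [286.0, 89.0], [286.0, 150.0], [270.0, 150.0]]
steel [401 107  45  57 952] [423.  135.1] [[399.0, 157.0], [433.0, 105.0], [446.0, 114.0], [413.0, 166.0]]
steel [ 410  271  147  108 5136] [474.5 307.9] [[401.0, 301.0], [431.0, 253.0], [571.0, 340.0], [541.0, 389.0]]
steel [431 388  25  28 328] [442.1 402.6] [[426.0, 395.0], [439.0, 387.0], [456.0, 414.0], [443.0, 422.0]]
wood [258 151  41  15 538] [278.  158.6] [[258.0, 151.0], [298.0, 151.0], [298.0, 165.0], [258.0, 165.0]]
wood [175 152  46  13 543] [197.4 157.7] [[175.0, 152.0], [220.0, 152.0], [220.0, 164.0], [175.0, 164.0]]
wood [ 177  172   50   85 3517] [202.  213.3] [[176.0, 174.0], [221.0, 171.0], [227.0, 255.0], [182.0, 259.0]]
wood [ 258  175   41   82 3193] [278.4 214.8] [[258.0, 175.0], [298.0, 175.0], [298.0, 256.0], [258.0, 256.0]]
0.04 back+ [183.7 259.3]
0.04 back- [221.4 259.4]
0.04 front+ [173.1 154.5]
0.04 front- [215.  154.5]
0.04 tip+ [178.7  89.4]
0.04 tip- [215.2  89.3]
-0.04 back+ [259.1 259.5]
-0.04 back- [296.9 259.6]
-0.04 front+ [257.1 154.5]
-0.04 front- [299.3 154.6]
-0.04 tip+ [270.2  89.3]
-0.04 tip- [286.5  89.4]
scene pail [([364.2, 141.0], 0.85), ([180.0, 221.8], 0.75)]
scene inkstone [([326.8, 311.1], 0.9), ([369.4, 145.0], 0.21)]
scene steel_disc [([268.0, 371.1], 0.86)]
scene mallet [([145.3, 351.3], 0.58)]
scene brush_cup [([370.0, 237.6], 0.58), ([282.6, 212.5], 0.46)]
side pail [([134.7, 218.3], 0.83), ([223.1, 160.0], 0.71), ([239.2, 303.6], 0.68)]
side inkstone [([362.6, 235.5], 0.73), ([247.8, 244.7], 0.72)]
side steel_disc [([412.9, 287.6], 0.8)]
side mallet [([377.2, 383.1], 0.61)]
side brush_cup [([308.4, 188.4], 0.75)]
hung pail expected [366.8389923  144.36416279] [231.90947032 159.66553236]
```

```bash
python3 -c "
from workcell import arm
print(arm.job_done())"
```

```text
the job is handed in; nothing more can be done
None
```

The pail hangs upright by its handle on the hanger, and both chisels lie in their bays with the blades out through the notches. I handed the job in after about 36 s of the 72 s; the last camera check put each chisel within about 2 pixels of its seated position and found nothing else moved.

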